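# Run down the wide strap reel

### The arm

A 6-joint arm with a two-finger parallel gripper is mounted at the origin on a cart in front of the work surface, level with it; the furniture and walls round the work are solid. World frame = base frame: x ahead of the robot, y to its left, z up, the work surface at z = 0. Lengths are in mm, angles in degrees, forces in N, time in s.
With the tool pointing down it reaches from about 350 to 850 mm from the base axis. Payload 8.1 kg.
Tool frame: the origin (TCP) lies between the finger pads; the fingertips stand 14 mm ahead of it and the grasp point (between the pads) lies 5 mm behind it; z points along the fingers, y is the line along which they close (so a half turn about z gives the same grasp; the last joint's range is limited). The gripper opens to 93 mm and grips with 3 to 60 N. Pads are 15 mm wide; open, the fingers measure 128 mm over their backs; the gripper's body (75 mm by 188 mm) begins 65 mm behind the grasp point.
Start: joints at [-76.513, 7.471, 85.268, -0, 87.261, -4.893], TCP at [189.216, -569.388, 209.335] pointing down, gripper open.
Joint ranges: [-169.43, 169.43], [-51.17, 129.36], [1.28, 143.12], [-76.62, 256.62], [0, 156.53], [-152.29, 152.29]. Speed limits (degrees/s): [136.94, 136.94, 159.86, 180, 180, 180].

### API

Orientations are given as [roll, pitch, yaw] about the fixed x, y, z axes, in that order (R = Rz(yaw) Ry(pitch) Rx(roll)).
In Python, from workcell import bot gives the robot as it stands.
- The arm moves only by the tool pendant, called after "Request:" by a JSON object that holds its "api" and its "payload", one argument or row to a line. Schema: {"type":"object","properties":{"moves":{"type":"string"},"grip_n":{"type":"number"},"only":{"type":"string"},"quiet":{"type":"boolean"},"lines":{"type":"string"}},"required":["moves"],"additionalProperties":false}. moves is a string of 1 to 20 rows, parted by a bar, with the numbers parted by commas; each row has 7 numbers: the opening from 0.0 (shut) to 1.0 (fully open), then dx, dy, dz in mm, then a rotation vector rx, ry, rz in degrees; each row shifts and turns the commanded pose from where the row before left it, along the tool's axes as they then stand; what a row does not reach is not made up. A row lasts 1/8 s, in which the tool goes at most 62.5 mm and 10.7 degrees, less where a joint would pass 70% of its speed; a pose out of reach is approached as far as the arm can. The fingers move at their own pace and stop on an object; grip_n is the grip in N (left out, the last holds). Time passes only in rows, so rows that do not move let the fingers close. The tool returns the time, the measured TCP pose, the force, the opening and the grip force at its end. only (a regular expression) keeps the lines of the reply that match it, lines (a string "A,B") keeps lines A to B, and quiet returns only ok. Input that does not fit is refused with a message, and nothing moves.
- bot.get_obs(): the state, without advancing time (a new reading comes with each control period).
- bot.grab_frame(name): name is "side" or "top"; returns the picture (400x640x3 uint8, red, green, blue); there is no depth.
- bot.camera_info(name): a dict with "mtx" (3x3 intrinsics, pixels), "T" (4x4, takes a point from camera to world coordinates). Camera axes: x right, y down, z forward; pixel columns grow to the right and rows downward; lengths in mm; the calibration is good to about 2 mm. A picture is of the moment at which its call begins. camera_info takes no time and is no camera call.
- bot.finish_job(): hands the job in; it is judged then, once.
The state is a dict: "t": time; "qpos": joint angles; "dq": joint speeds; "effort": joint torques, N m; "position": TCP position; "tool_rot": TCP orientation; "wrist_force": force on the tool from outside, world axes, zero at the start; "ft_torque": the same for the moment, N m; "gripper_width": opening from 0.0 (shut) to 1.0 (fully open); "grip_force": force on a finger pad.
Only numpy, scipy, OpenCV 4.12 (cv2) and the standard library are available. Lean on these libraries where they do the work, as an engineer would, in place of code of your own. Each camera call takes 0.05 s, during which the arm holds its last target. There are 200 camera calls.

### The job

Two empty spring-return strap reels stand bolted to the bench, both still wound up and held by a pawl in their toothed wheel. Run down the one with the wide drum before new strap is loaded: lift its pawl clear of the toothed wheel by the upright finger tab and hold it up while the drum turns back on its own, until the drum's crank has come to lie on its rest and the drum stands still; then lower the pawl or let it drop back between the teeth and let go. Do not lift the pawl of the reel with the narrow drum.

Things in the scene. Friction and masses are not known exactly. Their poses are not given: they have to be found in the camera images.
- wide_reel: strap reel, bolted down: grey base plate 180 mm deep, aluminium drum 90 mm wide and 90 mm across; origin on the bench below mid-drum, y along shaft (75 mm up), x to the rear. Dark toothed wheel (84 mm across) at the drum's +y end, 50 mm crank with black grip at the -y end. The pawl, a 10 mm steel bar, lies over the wheel from a hinge behind it to an upright tab in front.
- wide_reel_tab (a point): middle of the pawl's finger tab: flat upright steel block 14 mm thick (y), 26 mm along x; 151 mm above the bench with pawl down, 18 mm below the tab's top. Highest part of the reel; sides free down to 22 mm below this point. Axes with pawl down: z up, y along hinge and shaft (pinch along y), x to the rear. Hinge axis (parallel to y): 130 mm along +x, 36 mm down. Yaw varies 20 degrees.
- wide_reel_pawl (a joint): angle of the wide reel's pawl, rad: 0 = fully down between two teeth, grows as the tab is lifted, at most 0.8. Clear of the teeth above about 0.13 (tab 17 mm up); 0.2 to 0.3 (tab 26 to 39 mm up) is a good lift. Lifting takes under 3 N; it falls back by its own weight.
- wide_reel_drum (a joint): angle of the wide drum, rad: 0 = run down, crank to the rear on its rest; positive = wound (starts at about 1.7 to 5, crank above, in front or below). With the pawl up its spring turns it back, damped, at about 1 rad/s (1.5 to 6 s in all); it stops at 0, where the pawl drops freely between teeth. A pawl let down early catches the next of 10 teeth.
- narrow_reel_pawl (a joint): pawl angle of the other reel, alike but with a drum only 36 mm wide, rad: 0 = down between two teeth; leave it alone.

How it is judged:
By the outcome, as a careful person would: the job done as asked, in the order asked, and still so for the second after the job is handed in, with the robot touching nothing.
It also fails if it takes over 40 s, if anything falls off the work surface, if the arm or the gripper's body presses on something with over 40 N, if the wrist force passes 120 N, or if a joint passes its speed limit or range.

## Working session

There is one attempt and no reset: what is moved stays moved. The work goes in short steps, Python scripts to look and compute and a tool call to move; the robot and the scene stay as the last step left them, time stands still between calls to the robot, and variables do not carry over. Pictures are saved under pics/ and viewed, at most 10 in all, crops included, and the job is handed in when it is done.

```bash
mkdir -p pics; ls; python3 - <<'E'
from workcell import bot
import cv2
for n in("top","side"):
    cv2.imwrite(f"pics/{n}0.png",bot.grab_frame(n)[:,:,::-1])
    c=bot.camera_info(n);print(n,c["mtx"],c["T"].round(3) if hasattr(c["T"],'round') else c["T"])
print(bot.get_obs())
E
```

```text
pics
workcell.py
top [[367.81643818   0.         318.34185082]
 [  0.         367.81643818 201.19908742]
 [  0.           0.           1.        ]] [[-1.50000e-02 -9.92000e-01  1.24000e-01  4.36638e+02]
 [-1.00000e+00  1.10000e-02 -2.70000e-02  3.44270e+01]
 [ 2.60000e-02 -1.25000e-01 -9.92000e-01  1.11195e+03]
 [ 0.00000e+00  0.00000e+00  0.00000e+00  1.00000e+00]]
side [[364.37786065   0.         323.77318417]
 [  0.         364.37786065 198.64036368]
 [  0.           0.           1.        ]] [[ 9.94000e-01 -5.70000e-02  9.80000e-02  4.74360e+02]
 [-1.14000e-01 -4.82000e-01  8.69000e-01 -7.63620e+02]
 [-2.00000e-03 -8.74000e-01 -4.85000e-01  5.65393e+02]
 [ 0.00000e+00  0.00000e+00  0.00000e+00  1.00000e+00]]
{'t': 0.1, 'qpos': array([-7.65113623e+01,  7.51279436e+00,  8.53215161e+01, -2.04487849e-03,
        8.72622920e+01, -4.89384932e+00]), 'dq': array([ 0.08419639, -0.08833592, -0.18610059, -0.07140117, -0.02167084,
       -0.06283832]), 'effort': array([ 1.54609421e-03, -5.61340213e+01, -4.93096447e+01,  7.70279369e-02,
        2.91457580e-02, -4.26152621e-05]), 'position': array([ 189.09227928, -568.86921254,  208.38598069]), 'tool_rot': array([-1.79903575e+02, -6.20622189e-03,  1.83825812e+01]), 'wrist_force': array([-0.08470649,  0.36327961,  0.11831608]), 'ft_torque': array([ 0.02866374, -0.02556826,  0.04035088]), 'grip_force': 0.0, 'gripper_width': 1.001327891200163}
```

View pics/top0.png

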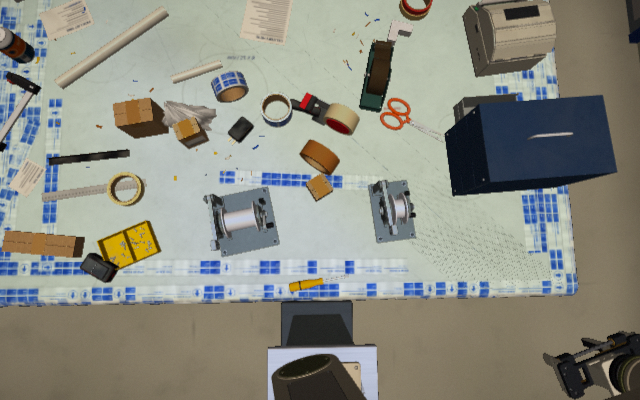

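View pics/side0.png

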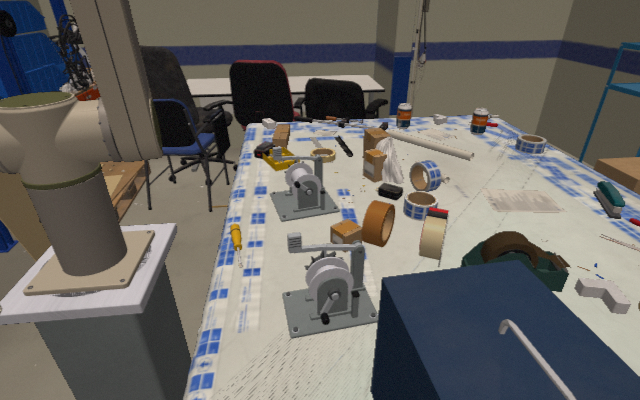

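The wide reel is at about (243,222) in top and (300,185) in side. The narrow one is at (395,210) in top. I'll enlarge the wide reel in both views.

```bash
python3 - <<'E'
import cv2,numpy as np
a=cv2.imread("pics/top0.png")[175:265,195:285];b=cv2.imread("pics/side0.png")[140:230,255:345]
f=lambda i:cv2.resize(i,(400,400),interpolation=cv2.INTER_CUBIC)
cv2.imwrite("pics/crop.png",np.hstack([f(a),f(b)]))
E
```

```text
(no output)
```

View pics/crop.png

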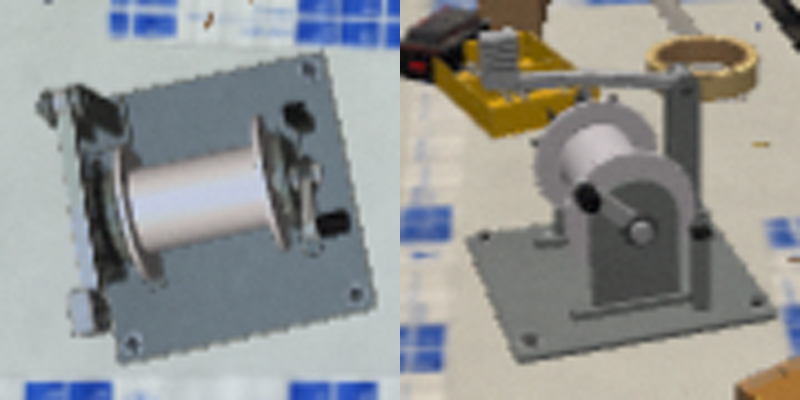

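The crop shows the tab in the top view at crop (88,312), which is full-image (214.5,244.8). In the side view it is at crop (98,60), full (276.7,153.1). The wide drum's base holes in top are at crop (310,68), (355,293) and (133,345). The crank points forward and up, and its rest is at the rear.

```bash
cat > h.py <<'E'
from workcell import bot
import numpy as np
def ray(n,p):
    c=bot.camera_info(n);T=np.array(c["T"]);d=T[:3,:3]@np.linalg.solve(c["mtx"],[p[0],p[1],1.]);return T[:3,3],d/np.linalg.norm(d)
def plane(n,p,z):
    o,d=ray(n,p);return o+d*(z-o[2])/d[2]
def tri(p,q):
    o1,d1=ray("top",p);o2,d2=ray("side",q)
    s=np.linalg.lstsq(np.c_[d1,-d2],o2-o1,rcond=None)[0];a=o1+s[0]*d1;b=o2+s[1]*d2
    return (a+b)/2,np.linalg.norm(a-b)
E
python3 - <<'E'
from h import *
f=lambda x,y:((x+.5)/4.444-.5+195,(y+.5)/4.444-.5+175)
g=lambda x,y:((x+.5)/4.444-.5+255,(y+.5)/4.444-.5+140)
print("tab",tri(f(88,312),g(98,60)),plane("top",f(88,312),151),plane("side",g(98,60),151))
print("tabtop",plane("top",f(87,308),169),plane("side",g(97,33),169))
P=[plane("top",f(*p),8) for p in((310,68),(355,293),(133,345))]
print(np.round(P,1))
a=P[0]-P[1];b=P[2]-P[1];print(np.linalg.norm(a),np.linalg.norm(b),np.degrees(np.arctan2(a[1],a[0])),np.degrees(np.arctan2(-b[0],b[1])))
h=plane("top",f(62,103),115);hs=plane("side",g(285,80),115);print("hinge",h,hs)
# pawl bar near points, height ~ 120
p=plane("top",f(68,115),118);q=plane("top",f(86,275),130);d=p-q;print("bar",p,q,np.degrees(np.arctan2(d[1],d[0])))
E
```

```text
tab (array([447.98003053, 277.66637088, 151.07151796]), np.float64(2.072596819223245)) [446.94499691 277.64660916 151.        ] [449.01005817 277.92794282 151.        ]
tabtop [449.02177374 273.7021847  169.        ] [449.50146576 281.8376156  169.        ]
[[611.4 167.1   8. ]
 [458.6 136.5   8. ]
 [426.3 283.7   8. ]]
155.85562791952512 150.7016488419748 11.321599845271772 12.381556031414624
hinge [574.40934997 305.12467616 115.        ] [580.45518995 313.82804399 115.        ]
bar [566.58287183 300.52040062 118.        ] [469.02725111 284.58807262 130.        ] 9.275393270737208
```

Both cameras agree: the tab is at about (448, 278, 151) and the reel yaw is about 11.5°. The triangulated height is 151, as given, and the hinge lies 130 mm behind, as it should. I'll move above it.

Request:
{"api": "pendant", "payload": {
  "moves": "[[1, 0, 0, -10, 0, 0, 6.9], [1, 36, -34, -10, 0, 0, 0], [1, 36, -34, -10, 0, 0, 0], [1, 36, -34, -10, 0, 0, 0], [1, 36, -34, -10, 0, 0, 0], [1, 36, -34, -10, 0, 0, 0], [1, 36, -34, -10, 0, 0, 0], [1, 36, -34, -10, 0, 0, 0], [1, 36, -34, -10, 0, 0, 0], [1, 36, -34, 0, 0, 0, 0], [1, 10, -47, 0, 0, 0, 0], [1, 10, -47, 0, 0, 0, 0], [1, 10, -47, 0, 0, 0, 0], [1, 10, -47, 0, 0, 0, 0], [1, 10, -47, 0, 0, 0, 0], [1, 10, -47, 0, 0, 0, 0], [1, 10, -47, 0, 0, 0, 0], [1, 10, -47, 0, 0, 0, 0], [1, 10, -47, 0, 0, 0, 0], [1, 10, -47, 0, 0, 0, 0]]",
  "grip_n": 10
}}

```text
refused: moves: the value is not of type 'string' (schema: type "string"). Nothing was moved.
```

I used the wrong layout. The manual says rows parted by a bar, with the numbers parted by commas; once more.

Request:
{"api": "pendant", "payload": {
  "moves": "1,0,0,-10,0,0,6.9 | 1,36,-34,-10,0,0,0 | 1,36,-34,-10,0,0,0 | 1,36,-34,-10,0,0,0 | 1,36,-34,-10,0,0,0 | 1,36,-34,-10,0,0,0 | 1,36,-34,-10,0,0,0 | 1,36,-34,-10,0,0,0 | 1,36,-34,-10,0,0,0 | 1,36,-34,0,0,0,0 | 1,10,-47,0,0,0,0 | 1,10,-47,0,0,0,0 | 1,10,-47,0,0,0,0 | 1,10,-47,0,0,0,0 | 1,10,-47,0,0,0,0 | 1,10,-47,0,0,0,0 | 1,10,-47,0,0,0,0 | 1,10,-47,0,0,0,0 | 1,10,-47,0,0,0,0 | 1,10,-47,0,0,0,0",
  "grip_n": 10
}}

```text
t: 2.6
position: [449.9, 277.0, 298.9]
tool_rot: [180.0, 0.0, 11.5]
wrist_force: [0.7, -0.4, 0.3]
gripper_width: 0.994
grip_force: 0.0
```

```bash
python3 - <<'E'
from h import *
from scipy.spatial.transform import Rotation as R
o=bot.get_obs();r=R.from_euler('xyz',o["tool_rot"],degrees=True)
print(o["t"],o["position"],o["tool_rot"],r.inv().apply(np.array([448,278,148])-o["position"]))
E
```

```text
2.6 [449.86523505 277.01128456 298.91321131] [1.79985330e+02 2.86014549e-02 1.14897616e+01] [ -1.55557681  -1.37908276 150.9136585 ]
```

Request:
{"api": "pendant", "payload": {
  "moves": "1,-1.5,-1.5,30,0,0,0 | 1,0,0,30,0,0,0 | 1,0,0,30,0,0,0 | 1,0,0,25,0,0,0 | 1,0,0,20,0,0,0 | 1,0,0,15,0,0,0 | 1,0,0,0,0,0,0"
}}

```text
t: 3.48
position: [447.8, 276.3, 148.1]
tool_rot: [180.0, 0.1, 11.5]
wrist_force: [0.2, 0.2, -0.1]
gripper_width: 0.999
grip_force: 0.0
```

```bash
python3 - <<'E'
from h import *
import cv2
f=lambda i:cv2.resize(i,(400,400),interpolation=cv2.INTER_CUBIC)
a=bot.grab_frame("top")[175:265,195:285,::-1];b=bot.grab_frame("side")[110:230,225:345,::-1]
cv2.imwrite("pics/c2.png",np.hstack([f(a),f(b)]))
E
```

```text
(no output)
```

View pics/c2.png

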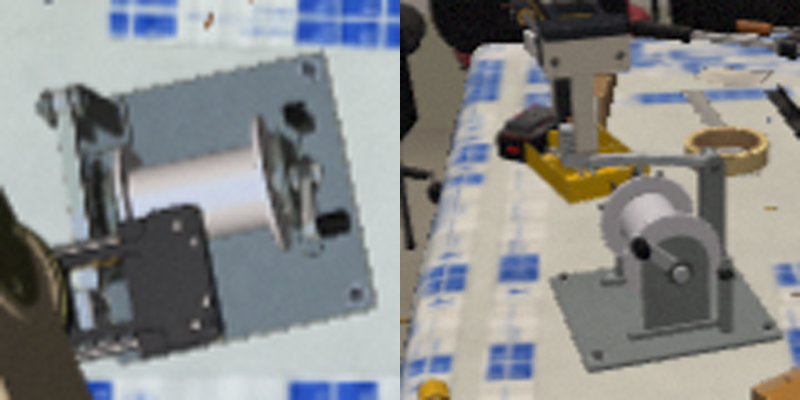

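The tab shows between the open fingers in both views: top crop (88,290), side crop (565,140). Now I'll close the gripper.

Request:
{"api": "pendant", "payload": {
  "moves": "0,0,0,0,0,0,0 | 0,0,0,0,0,0,0 | 0,0,0,0,0,0,0 | 0,0,0,0,0,0,0 | 0,0,0,0,0,0,0 | 0,0,0,0,0,0,0 | 0,0,0,0,0,0,0 | 0,0,0,0,0,0,0",
  "grip_n": 15
}}

```text
t: 4.58
position: [448.5, 276.7, 149.3]
tool_rot: [-180.0, 0.0, 11.5]
wrist_force: [-0.5, -0.2, 0.7]
gripper_width: 0.19
grip_force: 0.0
```

Request:
{"api": "pendant", "payload": {
  "moves": "0,0,0,0,0,0,0 | 0,0,0,0,0,0,0 | 0,0,0,0,0,0,0"
}}

```text
t: 4.95
position: [448.3, 277.9, 149.4]
tool_rot: [-179.9, -0.0, 11.5]
wrist_force: [0.2, 5.6, -0.6]
gripper_width: 0.15
grip_force: 15.0
```

The opening is 14 mm, so the tab is gripped. Next I lift along the hinge arc by 0.25 rad, in 6 steps of 2.39°.

Request:
{"api": "pendant", "payload": {
  "moves": "0,1.55,0,-5.4,0,-2.39,0 | 0,1.55,0,-5.4,0,-2.39,0 | 0,1.55,0,-5.4,0,-2.39,0 | 0,1.55,0,-5.4,0,-2.39,0 | 0,1.55,0,-5.4,0,-2.39,0 | 0,1.55,0,-5.4,0,-2.39,0 | 0,0,0,0,0,0,0 | 0,0,0,0,0,0,0"
}}

```text
t: 5.95
position: [460.5, 280.4, 180.4]
tool_rot: [-179.9, 14.4, 11.5]
wrist_force: [-1.5, 5.0, -0.3]
gripper_width: 0.151
grip_force: 15.0
```

```bash
python3 - <<'E'
from h import *
import cv2
f=lambda i:cv2.resize(i,(400,400),interpolation=cv2.INTER_CUBIC)
a=bot.grab_frame("top")[175:265,195:285,::-1];b=bot.grab_frame("side")[110:230,225:345,::-1]
cv2.imwrite("pics/c3.png",np.hstack([f(a),f(b)]))
E
```

```text
(no output)
```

View pics/c3.png

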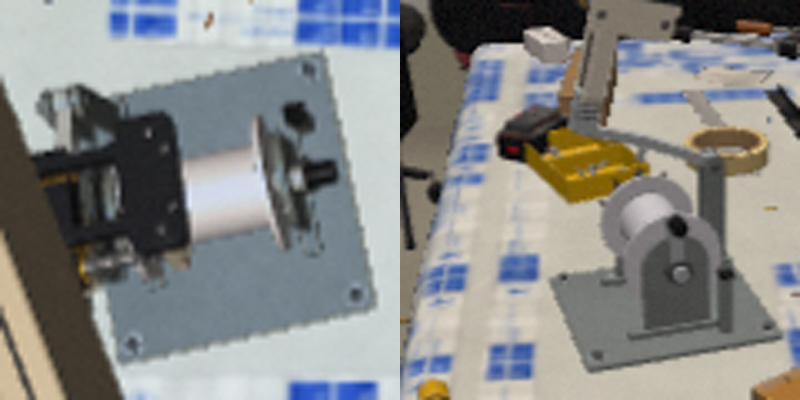

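The pawl is up, and the crank has turned from front-up to straight up: side crop (677,225). I'll hold for 2.5 s more, then take two pictures 0.5 s apart to check that it has stopped.

Request:
{"api": "pendant", "payload": {
  "moves": "0,0,0,0,0,0,0 | 0,0,0,0,0,0,0 | 0,0,0,0,0,0,0 | 0,0,0,0,0,0,0 | 0,0,0,0,0,0,0 | 0,0,0,0,0,0,0 | 0,0,0,0,0,0,0 | 0,0,0,0,0,0,0 | 0,0,0,0,0,0,0 | 0,0,0,0,0,0,0 | 0,0,0,0,0,0,0 | 0,0,0,0,0,0,0 | 0,0,0,0,0,0,0 | 0,0,0,0,0,0,0 | 0,0,0,0,0,0,0 | 0,0,0,0,0,0,0 | 0,0,0,0,0,0,0 | 0,0,0,0,0,0,0 | 0,0,0,0,0,0,0 | 0,0,0,0,0,0,0"
}}

```text
t: 8.55
position: [460.5, 280.4, 180.4]
tool_rot: [-179.9, 14.3, 11.5]
wrist_force: [-1.1, 6.2, -0.6]
gripper_width: 0.148
grip_force: 15.0
```

```bash
python3 -c "
from h import *
import cv2
cv2.imwrite('pics/s4.png',bot.grab_frame('side')[:,:,::-1])"
```

Request:
{"api": "pendant", "payload": {
  "moves": "0,0,0,0,0,0,0 | 0,0,0,0,0,0,0 | 0,0,0,0,0,0,0 | 0,0,0,0,0,0,0"
}}

```text
t: 9.1
position: [460.5, 280.4, 180.4]
tool_rot: [-179.9, 14.3, 11.5]
wrist_force: [-1.3, 6.5, -1.1]
gripper_width: 0.146
grip_force: 15.0
```

```bash
python3 -c "
from h import *
import cv2
b=bot.grab_frame('side')[:,:,::-1];a=cv2.imread('pics/s4.png')
f=lambda i:cv2.resize(i[110:230,225:345],(400,400),interpolation=cv2.INTER_CUBIC)
print(cv2.absdiff(a,b)[160:220,275:345].max())
cv2.imwrite('pics/c5.png',np.hstack([f(a),f(b)]))"
```

```text
15
```

View pics/c5.png

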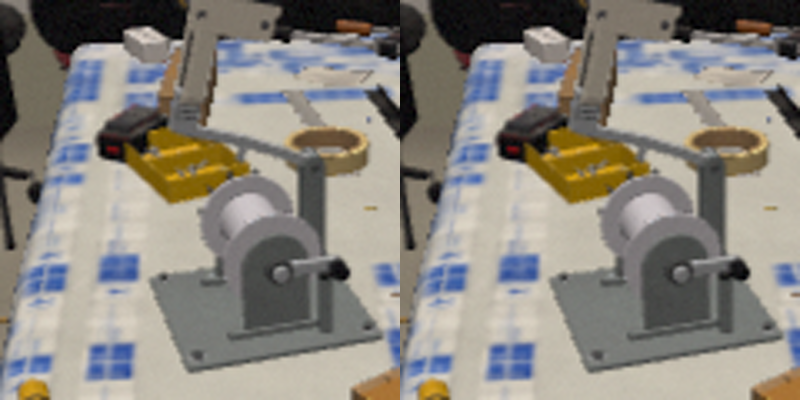

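The crank (hub at crop (682,272), grip at (742,268)) lies to the rear on its rest post. The two frames differ only by noise, so the drum stands still. I'll lower the pawl along the same arc and release.

Request:
{"api": "pendant", "payload": {
  "moves": "0,0,0,0,0,0,0 | 0,0,0,0,0,0,0 | 0,0,0,0,0,0,0 | 0,0,0,0,0,0,0 | 0,-1.3,0,5.5,0,2.39,0 | 0,-1.3,0,5.5,0,2.39,0 | 0,-1.3,0,5.5,0,2.39,0 | 0,-1.3,0,5.5,0,2.39,0 | 0,-1.3,0,5.5,0,2.39,0 | 0,-1.3,0,5.5,0,2.39,0 | 0,0,0,0,0,0,0 | 0,0,0,0,0,0,0"
}}

```text
t: 10.65
position: [448.3, 277.9, 149.4]
tool_rot: [-179.9, -0.0, 11.5]
wrist_force: [-1.1, 5.7, 0.0]
gripper_width: 0.146
grip_force: 15.0
```

Request:
{"api": "pendant", "payload": {
  "moves": "1,0,0,0,0,0,0 | 1,0,0,0,0,0,0 | 1,0,0,0,0,0,0 | 1,0,0,0,0,0,0 | 1,0,0,0,0,0,0 | 1,0,0,0,0,0,0 | 1,0,0,-10,0,0,0 | 1,0,0,-20,0,0,0 | 1,0,0,-30,0,0,0 | 1,0,0,-40,0,0,0 | 1,0,0,-40,0,0,0 | 1,0,0,-20,0,0,0 | 1,0,0,0,0,0,0 | 1,0,0,0,0,0,0"
}}

```text
t: 12.4
position: [448.1, 276.4, 307.4]
tool_rot: [180.0, 0.1, 11.5]
wrist_force: [0.2, 0.2, -0.8]
gripper_width: 1.001
grip_force: 0.0
```

```bash
python3 - <<'E'
from h import *
import cv2
f=lambda i:cv2.resize(i,(400,400),interpolation=cv2.INTER_CUBIC)
a=bot.grab_frame("top")[175:265,195:285,::-1];b=bot.grab_frame("side")[:,:,::-1]
c=cv2.imread("pics/side0.png")
print(cv2.absdiff(b,c)[230:340,285:380].max())
cv2.imwrite("pics/c6.png",np.hstack([f(b[140:230,255:345]),f(b[230:340,280:390])]))
E
```

```text
15
```

View pics/c6.png

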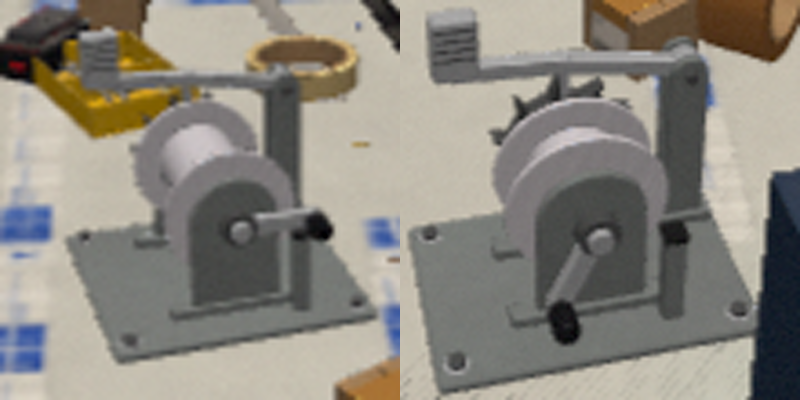

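The wide reel's pawl is down, with its tab at crop (98,60) as at the start, and its crank lies on the rest. The narrow reel is unchanged, and the gripper is clear.

```bash
python3 -c "
from workcell import bot
print(bot.finish_job())"
```

```text
the job is handed in; nothing more can be done
None
```

The wide reel is run down: its crank lies on its rest, the pawl is back down between the teeth, the gripper is clear and the narrow reel was not touched; I handed the job in at about 12.5 s.

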